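# Lock the jam nut on a tie rod against a braced spanner

### The arm

A 6-joint arm with a two-finger parallel gripper is mounted at the origin on the work surface. World frame = base frame: x ahead of the robot, y to its left, z up, the work surface at z = 0. Lengths are in m, angles in rad, forces in N, time in s.
With the tool pointing down it reaches from about 0.25 to 0.775 m from the base axis. Payload 4 kg.
Tool frame: the origin (TCP) lies at the centre of the arm's flange, where the gripper is bolted on; the fingertips stand 199 mm ahead of it and the grasp point (between the pads) lies 180 mm ahead of it (robot.tcp_to_tips is the z of the fingertips in the tool frame, in m); z points along the fingers, y is the line along which they close (so a half turn about z gives the same grasp; the last joint's range is limited). The gripper opens to 94 mm and grips with 3 to 60 N. Pads are 16 mm wide; open, the fingers measure 119 mm over their backs; the gripper's body (75 mm by 177 mm) begins 78 mm behind the grasp point.
Start: joints at [1.082, 0.087, 1.371, -0, 1.684, -0.103], TCP at [0.207, 0.51, 0.405] pointing down, gripper open.
Joint ranges: [-3.1, 3.1], [-0.76, 2.03], [0.27, 2.55], [-1.08, 4.22], [0.17, 2.65], [-2.57, 2.57]. Speed limits (rad/s): [2.79, 2.79, 3.14, 3.14, 3.14, 3.14].

### API

Orientations are given as [roll, pitch, yaw] about the fixed x, y, z axes, in that order (R = Rz(yaw) Ry(pitch) Rx(roll)).
In Python, from bench import robot gives the robot as it stands.
- The arm moves only by the tool play_rows, never from a script. Its arguments are lists of equal length, an entry for each row: "translation": the shift along the tool's x, y, z scaled (see below), a list of three; "twist": the turn, a rotation vector about the tool's x, y, z scaled (see below), a list of three; "gripper": the opening, from -1 (shut) to 1 (fully open). A call has 1 to 8 rows; each row shifts and turns the commanded pose from where the row before left it, along the tool's axes as they then stand; what a row does not reach is not made up. The controller multiplies each number of a shift by 0.04 m and each number of a turn by 0.1 rad. A row lasts 1/10 s, in which the tool goes at most 50 mm and 8.59 degrees, less where a joint would pass 70% of its speed; a pose out of reach is approached as far as the arm can. A call with a number of a shift or a turn outside -1 to 1 is refused whole. A call with a gripper value outside its range is refused whole. The fingers move at their own pace and stop on an object; the grip force is fixed at half the most. Time passes only in rows, so rows that do not move let the fingers close. It gives the time, the measured TCP pose, the force, the opening and the grip force at its end, in the units of the state.
- robot.get_obs(): the state, without advancing time (a new reading comes with each control period).
- robot.snapshot(name): name is "side" or "top" or "wrist"; returns the picture (384x512x3 uint8, red, green, blue); there is no depth.
- robot.camera_model(name): a dict with "camera_matrix" (3x3 intrinsics, pixels), "k1" (the pictures are not rectified: a ray, as slopes to the right and down, at radius r is drawn at 1 + k1 r^2 times it, then the intrinsics apply), "rvec" (rotation vector, rad) and "tvec" (3), from world to camera coordinates, as OpenCV has them. Camera axes: x right, y down, z forward; pixel columns grow to the right and rows downward; lengths in m; the calibration is good to about 2 mm. A picture is of the moment at which its call begins: read the wrist's pose just before it. camera_model takes no time and is no camera call; for the wrist camera it gives the pose at the moment of the call.
- robot.close_job(): hands the job in; it is judged then, once.
Trained networks look in the newest picture that a camera, given by its name, has taken for a name from the list of things; names that differ only in an ending like _2 or _b are one class to them, and where a whole thing is asked for, a point or a joint stands for the part that bears it (a point fixed in the world has none). Each returns a list of dicts, best first, with "score" (0 to 1); they miss things now and then, are a little off and sometimes report something else, mostly with a low value. They report only what shows in the picture. A call takes as long as a camera call.
- robot.recognise(name, camera): "centre" ([x, y, z] in m, in world coordinates, good to about 4 mm: the middle of the surface that is visible of it).
- robot.spot_point(name, camera): "centre" ([x, y, z] in m, in world coordinates, good to about 4 mm: a listed point, or the origin of a listed thing).
The state is a dict: "time": time; "joint_positions": joint angles; "qvel": joint speeds; "joint_torque": joint torques, N m; "tool_pos": TCP position; "ee_rot": TCP orientation; "wrist_force": force on the tool from outside, world axes, zero at the start; "wrist_torque": the same for the moment, N m; "width": finger opening in m; "finger_force": force on a finger pad.
Only numpy, scipy, OpenCV 4.12 (cv2) and the standard library are available. Lean on these libraries where they do the work, as an engineer would, in place of code of your own. Each camera call takes 0.05 s, during which the arm holds its last target. There are 200 camera calls.

### The job

Take the green-handled spanner, slide it onto the two flats of the tie rod on the sloped stand with its handle lying on the rest pad, so that the stop pin keeps the rod from turning, and let go. Then swing the locknut's red lever clockwise (seen from above the rod) until it comes up tight, without the rod turning with it by more than about 20 degrees. Leave the spanner on the flats and the lever tight, and do not disturb the other things on the bench.

Things in the scene. Friction and masses are not known exactly. Their poses are not given: they have to be found in the camera images.
- stand: Fixed sloped stand, blue deck 370 mm wide. Origin on the table straight below where the rod's axis meets the deck top, 75 mm up. Deck slopes up towards the stand's +x at 27 degrees; the rod stands square to it, its top leaning to the stand's -x. 'Deck frame' in these notes: origin there (75 mm up), x uphill, y the stand's y (left), z along the rod.
- rest_pad (a point): Top centre of the aluminium rest pad for the spanner's handle: deck frame x 8, y -192, z 35 mm (level with the rod's collar); the pad is 85 mm along x, 30 mm along y. Axes as stand.
- stop_pin (a point): Top of the steel stop pin, 10 mm across, through the rest pad at deck frame x -19, y -192, top z 65 mm. A handle lying straight along -y from the rod clears it by 4 mm on the uphill side; the pin stops the handle going downhill, the way (clockwise) that the tightening nut drags the rod. Axes as stand.
- flats (a point): On the rod's axis at the top of its collar (48 mm across), deck frame z 35 mm. Frame turns with the rod: z along the rod, flats square to x, 20 mm apart, 26 mm long in y, 22 mm tall; at rod joint 0 y is the stand's y. Spanner is home when its origin is here, flat on the collar, its +x along this +y: slide it on from -y. Nut (35 mm wide) is 37 to 51 mm above, rod end (28 mm) up to 107 mm.
- rod_mark (a point): White mark on the collar's rim, on the robot's side, 30 mm from the rod's axis; it shows whether the rod turns.
- rod (a joint): Turn of the tie rod in the stand, rad, counter-clockwise seen from above; starts between 0.02 and 0.12. It turns with light friction (0.12 N m), less than the locknut's thread, so unheld it goes round with the nut.
- locknut (a joint): Turn of the locknut on the rod, rad, growing clockwise seen from above (tightening). Starts between 0 and 0.4; tight against a hard stop at 1.6. Thread friction 0.4 N m.
- lever_pin (a point): Middle of the black grip pin at the end of the locknut's red lever: 14 mm across, 36 mm tall, parallel to the rod, 85 mm from its axis, at deck frame z 105 mm (pin z 87 to 123, lever arm top z 86 mm). In the deck frame the lever points 110 degrees counter-clockwise from uphill, plus joint rod, minus joint locknut.
- spanner: Green-handled open spanner, 0.22 kg, lying level on cradle_a, underside 30 mm up. Origin midway between the jaws, underside; +x is where the jaw opens, z up. Jaws 10 mm thick, gap 23 mm, flared tips to x +24, throat x -13, 43 mm wide. Handle 20 mm wide, 12 thick, x -55 to -225 mm. Cradle supports at x -5..-35 and -175..-205 mm; a grasp near x -85 mm also stays clear of the rest pad.
- handle_end (a point): Point on the green spanner's handle, underside, middle of its width, 192 mm behind the spanner's origin (x -192 mm); it belongs over the rest pad. Axes as spanner.
- small_spanner: Loose open-ended spanner with a yellow handle, too small for the rod (jaw gap 15 mm); otherwise like the green one and on the same kind of cradle. Not needed; leave it.
- cradle_a: Cradle of the green spanner, fixed, black base 225 x 50 mm with grey supports; origin on the table below the spanner's origin, same axes.
- cradle_b: Cradle of the yellow spanner, as cradle_a.
- tumbler: Steel travel tumbler, 70 mm across, 190 mm tall, a bystander; origin under its centre.
- squeeze_bottle: Green squeeze bottle, 54 mm across, 160 mm tall, a bystander; origin under its centre.
- spray_can: Spray can, 60 mm across, 180 mm tall, a bystander; origin under its centre.
- tape_measure: Yellow tape measure, 80 x 40 x 65 mm, a bystander; origin under its centre.
- screwdriver: Blue-handled screwdriver, about 200 mm long, lying on the bench between robot and stand, a bystander.
- fitting: Brass hose fitting, 32 mm across, 48 mm tall, a bystander; origin under its centre.

How it is judged:
On the way, in this order (a step that is already met when the one before it is completed fails the run):
1. the green spanner lies home on the rod's flats, its handle over the rest pad, and has been let go, while the locknut is still loose (distance between spanner and flats below 0.01 m and angle between the z axis of spanner and the z axis of flats, either way round below 0.12 rad and z of spanner in the frame of flats below 0.004 m and contact force between the fingers and spanner below 0.1 N and value of joint locknut below 0.6 rad and distance between handle_end and rest_pad below 0.04 m), for 0.2 s.
2. the locknut has been turned up tight with the spanner still on the flats (value of joint locknut above 1.5 rad and distance between spanner and flats below 0.01 m), for 0.2 s.
At the end, for the whole second after the job is handed in: Locknut above 1.5 rad (tight at 1.6); green spanner's origin within 10 mm of the flats point, flat on the collar within 0.12 rad, at rest, its handle point within 40 mm of the rest pad's centre; rod turned under 20 degrees from its start (mark moved under 10.5 mm) (all of step 2 and angle between the z axis of spanner and the z axis of flats, either way round below 0.12 rad and distance of rod_mark from where it was at the start of the episode below 0.0105 m and linear speed of spanner below 0.02 m/s and distance between handle_end and rest_pad below 0.04 m); the robot touches nothing.
It fails at once if the rod turned with the nut by more than 20 degrees (distance of rod_mark from where it was at the start of the episode above 0.0105 m).
It fails at once if a bystander was moved by more than 30 mm or knocked over (distance of any of small_spanner, tumbler, squeeze_bottle, spray_can, tape_measure, screwdriver, fitting from where it was at the start of the episode above 0.03 m or angle between any of tumbler, squeeze_bottle, spray_can, fitting's own z axis and vertical above 0.5 rad).
It also fails if it takes over 66 s, if anything falls off the work surface, if the arm or the gripper's body presses on something with over 40 N, if the wrist force passes 120 N, or if a joint passes its speed limit or range.

## Working session

There is one attempt and no reset: what is moved stays moved. The work goes in short steps, Python scripts to look and compute and a tool call to move; the robot and the scene stay as the last step left them, time stands still between calls to the robot, and variables do not carry over. Pictures are saved under pics/ and viewed, at most 13 in all, crops included, and the job is handed in when it is done.

Besides the shell and the picture viewer there is one more tool, called by a JSON object that holds its "op" and its "data", one argument or row to a line. play_rows: Moves the arm, as the interface text tells. Its arguments: {"type":"object","properties":{"translation":{"type":"array","items":{"type":"array","items":{"type":"number","minimum":-1,"maximum":1}}},"twist":{"type":"array","items":{"type":"array","items":{"type":"number","minimum":-1,"maximum":1}}},"gripper":{"type":"array","items":{"type":"number"}}},"required":["translation","twist","gripper"]}

```bash
mkdir -p pics; ls
cat > h.py <<'E'
import numpy as np, cv2
from bench import robot
from scipy.spatial.transform import Rotation as R
def proj(P,cam):
    m=robot.camera_model(cam);K=np.array(m['camera_matrix'])
    return cv2.projectPoints(np.array(P,float).reshape(-1,1,3),np.array(m['rvec'],float),np.array(m['tvec'],float),K,np.array([m['k1'],0,0,0.]))[0].reshape(-1,2)
def snap(cam,name):
    im=robot.snapshot(cam);cv2.imwrite('pics/%s.png'%name,im[:,:,::-1]);return im
E
python3 - <<'E'
from h import *
o=robot.get_obs();print({k:np.round(v,3) for k,v in o.items()})
for c in ['top','side']:
    snap(c,c+'0')
    for n in ['stand','flats','rest_pad','stop_pin','rod_mark','lever_pin','spanner','handle_end','small_spanner','cradle_a','tumbler','squeeze_bottle','spray_can','tape_measure','screwdriver','fitting']:
        print(c,n,[(np.round(d['centre'],3).tolist(),round(d['score'],2)) for d in robot.spot_point(n,c)[:3]])
a=cv2.imread('pics/top0.png');b=cv2.imread('pics/side0.png')
E
```

```text
pics
{'time': np.float64(0.0), 'joint_positions': array([ 1.082,  0.088,  1.372,  0.   ,  1.684, -0.103]), 'qvel': array([ 0.   ,  0.001,  0.002, -0.   , -0.   ,  0.001]), 'joint_torque': array([ 0.0000e+00, -3.4018e+01, -3.0243e+01,  7.2000e-02,  3.3000e-02,
       -0.0000e+00]), 'tool_pos': array([0.207, 0.509, 0.404]), 'ee_rot': array([-3.139, -0.   ,  2.756]), 'wrist_force': array([-0.566, -0.433,  0.255]), 'wrist_torque': array([-0.064,  0.002,  0.038]), 'finger_force': np.float64(0.0), 'width': np.float64(0.094)}
top stand [([0.623, 0.121, 0.001], 0.6)]
top flats [([0.61, 0.12, 0.11], 0.75)]
top rest_pad [([0.649, -0.073, 0.111], 0.97)]
top stop_pin []
top rod_mark [([0.613, -0.077, 0.123], 0.61), ([0.584, 0.115, 0.086], 0.58)]
top lever_pin [([0.544, 0.192, 0.161], 0.72), ([0.498, -0.427, -0.006], 0.34)]
top spanner [([0.599, -0.342, 0.03], 0.96)]
top handle_end [([0.406, -0.31, 0.029], 0.9), ([0.597, -0.342, -0.001], 0.67)]
top small_spanner [([0.588, -0.196, 0.03], 0.92)]
top cradle_a [([0.581, -0.195, -0.003], 0.88), ([0.595, -0.342, -0.002], 0.81)]
top tumbler [([0.623, -0
[... 377 characters left out ...]
108], 0.7)]
side stop_pin [([0.61, -0.076, 0.122], 0.6)]
side rod_mark [([0.584, 0.112, 0.092], 0.66), ([0.719, -0.272, -0.002], 0.45)]
side lever_pin [([0.547, 0.192, 0.163], 0.56)]
side spanner [([0.597, -0.339, 0.03], 0.59)]
side handle_end [([0.411, -0.308, 0.034], 0.79)]
side small_spanner [([0.589, -0.194, 0.029], 0.56)]
side cradle_a [([0.599, -0.342, -0.001], 0.75)]
side tumbler [([0.621, -0.476, 0.005], 0.87)]
side squeeze_bottle [([0.719, -0.271, -0.002], 0.77), ([0.546, 0.189, 0.166], 0.57)]
side spray_can [([0.595, 0.414, -0.001], 0.83)]
side tape_measure [([0.373, 0.278, 0.001], 0.88)]
side screwdriver [([0.413, 0.071, 0.001], 0.68)]
side fitting [([0.496, -0.43, -0.001], 0.71)]
```

View pics/top0.png

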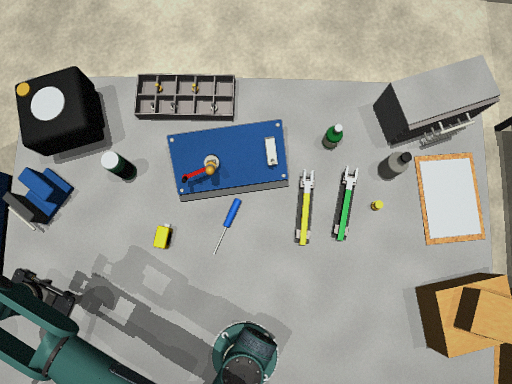

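View pics/side0.png

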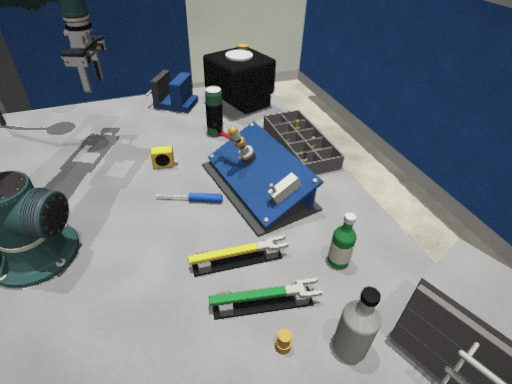

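Top view: the rod is near (212,165), the pad near (270,150), the green spanner near (345,205) with its jaw up, and the lever tip near (184,179). The side view agrees with this. Next I'll fit the stand pose to the known geometry.

```bash
cat >> h.py <<'E'
from scipy.optimize import least_squares
s27=np.radians(27)
def deckT(p):  # p=x,y,yaw -> R,t
    Rm=R.from_euler('z',p[2]).as_matrix()@R.from_euler('y',-s27).as_matrix()
    return Rm,np.array([p[0],p[1],0.075])
D=dict(flats=[0,0,35],rest_pad=[8,-192,35],stop_pin=[-19,-192,65])
def res(p,obs):
    Rm,t=deckT(p);r=[]
    for n,c in obs:
        if n=='stand': q=[p[0],p[1],0]
        elif n=='lever_pin': a=p[3];q=Rm@np.array([.085*np.cos(a),.085*np.sin(a),.105])+t
        elif n=='rod_mark': a=p[4];q=Rm@np.array([-.03*np.cos(a),-.03*np.sin(a),.035])+t
        else: q=Rm@(np.array(D[n])/1000)+t
        r.append(np.array(q)-c)
    return np.concatenate(r)*1000
def fitstand(obs):
    s=least_squares(res,[.62,.12,.16,1.8,.07],args=(obs,),loss='soft_l1',f_scale=5)
    return s.x,res(s.x,obs).reshape(-1,3)
def pose():
    o=robot.get_obs();return np.array(o['tool_pos']),R.from_euler('xyz',o['ee_rot'])
def plan(gp,gR,p=None,Rc=None):
    if p is None:p,Rc=pose()
    print('trans first (rows of .04): ',np.round(Rc.inv().apply(gp-p)/.04,2),' twist:',np.round((Rc.inv()*gR).as_rotvec()/.1,2),' trans after rot:',np.round(gR.inv().apply(gp-p)/.04,2))
E
python3 - <<'E'
from h import *
obs=[('stand',[.623,.121,.001]),('flats',[.61,.12,.11]),('rest_pad',[.649,-.073,.111]),('stop_pin',[.613,-.077,.123]),('rod_mark',[.584,.115,.086]),('lever_pin',[.544,.192,.161]),
('stand',[.621,.12,.003]),('flats',[.608,.121,.105]),('rest_pad',[.645,-.069,.108]),('stop_pin',[.61,-.076,.122]),('rod_mark',[.584,.112,.092]),('lever_pin',[.547,.192,.163])]
x,r=fitstand(obs);print(x);print(np.round(r))
m=robot.camera_model('wrist');print(m['camera_matrix'],m['k1'])
Rc=cv2.Rodrigues(np.array(m['rvec'],float))[0];c=-Rc.T@np.array(m['tvec'])
p,Rt=pose();print('cam in tool',Rt.inv().apply(c-p),Rt.inv().apply(Rc[2]),Rt.inv().apply(Rc[0]))
# look pose: tool tilted along deck normal, yaw so tool x = stand +y
Rd,t=deckT(x)
zt=-Rd[:,2];xt=Rd[:,1];gR=R.from_matrix(np.stack([xt,np.cross(zt,xt),zt],1))
g=t+Rd@np.array([0,-.06,.42]);print(g,gR.as_euler('xyz'));plan(g,gR)
E
```

```text
[0.62383835 0.12112864 0.17115288 1.78963846 0.02570273]
[[ 1.  0. -1.]
 [-2. -2. -4.]
 [-1.  3. -1.]
 [-2.  1.  1.]
 [-2. -2.  7.]
 [ 3. -0. -1.]
 [ 3.  1. -3.]
 [ 0. -3.  1.]
 [ 3. -1.  2.]
 [ 1.  0.  2.]
 [-2.  1.  1.]
 [-0. -0. -3.]]
[[292.9495086    0.         253.71369156]
 [  0.         292.9495086  186.61767902]
 [  0.           0.           1.        ]] -0.03206252188410897
cam in tool [0.0740056  0.00064011 0.02075207] [-2.58439242e-01  8.65813378e-06  9.66027514e-01] [4.41007854e-04 9.99999897e-01 1.09019258e-04]
[0.4461674  0.02952964 0.44922274] [2.67035376 0.         1.7419492 ]
trans first (rows of .04):  [-10.06  -8.87  -1.11]  twist: [-4.3  -2.39  9.94]  trans after rot: [-12.84   3.93   0.76]
```

{"op": "play_rows", "data": {
  "translation": [
    [-0.8,-0.7,-0.1],
    [-0.8,-0.7,-0.1],
    [-0.8,-0.7,-0.1],
    [-0.8,-0.7,-0.1],
    [-0.8,-0.7,-0.1],
    [-0.8,-0.7,-0.1],
    [-0.8,-0.7,-0.1],
    [-0.8,-0.7,-0.1]
  ],
  "twist": [
    [0,0,0],
    [0,0,0],
    [0,0,0],
    [0,0,0],
    [0,0,0],
    [0,0,0],
    [0,0,0],
    [0,0,0]
  ],
  "gripper": [1,1,1,1,1,1,1,1]
}}

```text
time: 2.5
tool_pos: [0.3601, 0.2041, 0.4372]
ee_rot: [3.141, 0.001, 2.756]
wrist_force: [1.2, 0.1, 0.7]
width: 0.0939
finger_force: 0.0
```

{"op": "play_rows", "data": {
  "translation": [
    [-0.8,-0.7,-0.1],
    [-0.8,-0.7,-0.1],
    [-0.8,-0.7,-0.1],
    [-0.8,-0.7,-0.1],
    [-0.4,-0.4,0],
    [0,0,0]
  ],
  "twist": [
    [0,0,0],
    [0,0,0],
    [0,0,0],
    [0,0,0],
    [0,0,0],
    [0,0,0]
  ],
  "gripper": [1,1,1,1,1,1]
}}

```text
time: 3.1
tool_pos: [0.4459, 0.0307, 0.4524]
ee_rot: [-3.141, -0.0, 2.751]
wrist_force: [0.6, 0.2, -0.1]
width: 0.0943
finger_force: 0.0
```

{"op": "play_rows", "data": {
  "translation": [
    [0,0,0],
    [0,0,0],
    [0,0,0],
    [0,0,0],
    [0,0,0],
    [0,0,0],
    [0,0,0],
    [0,0,0]
  ],
  "twist": [
    [-0.4,-0.24,0.99],
    [-0.4,-0.24,0.99],
    [-0.4,-0.24,0.99],
    [-0.4,-0.24,0.99],
    [-0.4,-0.24,0.99],
    [-0.4,-0.24,0.99],
    [-0.4,-0.24,0.99],
    [-0.4,-0.24,0.99]
  ],
  "gripper": [1,1,1,1,1,1,1,1]
}}

```text
time: 3.9
tool_pos: [0.4445, 0.034, 0.4527]
ee_rot: [2.779, 0.048, 1.943]
wrist_force: [0.7, 1.0, 0.1]
width: 0.094
finger_force: 0.0
```

{"op": "play_rows", "data": {
  "translation": [
    [0,0,0],
    [0,0,0],
    [0,0,0],
    [0,0,0]
  ],
  "twist": [
    [-0.4,-0.24,0.99],
    [-0.4,-0.24,0.99],
    [-0.3,0,0],
    [0,0,0]
  ],
  "gripper": [1,1,1,1]
}}

```text
time: 4.3
tool_pos: [0.4443, 0.034, 0.4527]
ee_rot: [2.664, 0.015, 1.747]
wrist_force: [0.6, 0.1, 0.2]
width: 0.0942
finger_force: 0.0
```

Run:
```python
from h import *
o=robot.get_obs();print({k:np.round(o[k],3) for k in ['time','joint_positions','tool_pos','ee_rot','wrist_force']})
snap('wrist','w1')
obs=[]
for n in ['stand','flats','rest_pad','stop_pin','rod_mark','lever_pin']:
    r=robot.spot_point(n,'wrist')
    print(n,[(np.round(d['centre'],3).tolist(),round(d['score'],2)) for d in r[:2]])
    if r:obs.append((n,r[0]['centre']))
x,r=fitstand(obs);print(x,np.round(r))
```

```text
{'time': np.float64(4.3), 'joint_positions': array([-0.088, -0.312,  1.67 ,  0.11 ,  1.319, -0.269]), 'tool_pos': array([0.444, 0.034, 0.453]), 'ee_rot': array([2.664, 0.015, 1.747]), 'wrist_force': array([0.599, 0.114, 0.155])}
stand [([0.619, 0.121, -0.002], 0.6)]
flats [([0.61, 0.115, 0.104], 0.95), ([0.616, -0.08, 0.126], 0.74)]
rest_pad [([0.646, -0.07, 0.109], 0.97)]
stop_pin [([0.617, -0.079, 0.125], 0.58)]
rod_mark [([0.586, 0.114, 0.088], 0.61)]
lever_pin [([0.544, 0.192, 0.161], 0.97)]
[ 0.62395541  0.12018356  0.18454968  1.79074057 -0.04034449] [[ 5. -1.  2.]
 [-2.  2.  3.]
 [ 4. -1.  1.]
 [-4.  2. -1.]
 [-4. -1.  5.]
 [ 1. -2. -1.]]
```

View pics/w1.png

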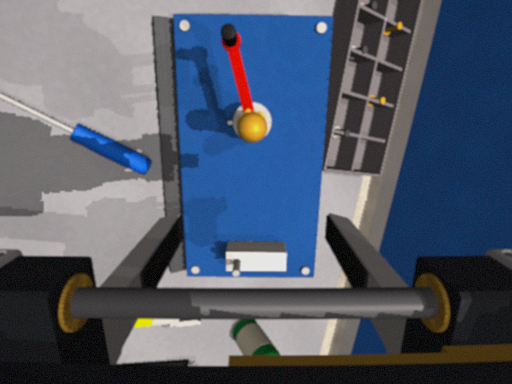

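The wrist view shows the pad at about (256,257), the pin head at (236,265), the rod ball at (252,126) and the lever pin at (229,32). I'll overlay the model on this image to refine the fit.

Run:
```python
from h import *
im=cv2.imread('pics/w1.png')
x=np.array([.6238,.1208,.175,1.79,.05])
Rd,t=deckT(x)
W=lambda q:Rd@np.array(q)/1000+t
a=np.linspace(0,2*np.pi,60)
S=4
big=cv2.resize(im,None,fx=S,fy=S,interpolation=cv2.INTER_CUBIC)
def poly(pts,col):
    q=proj([W(p) for p in pts],'wrist');cv2.polylines(big,[np.int32((q+.5)*S-.5).reshape(-1,1,2)],True,col,1)
poly([[8+dx,-192+dy,35] for dx,dy in[(-42.5,-15),(42.5,-15),(42.5,15),(-42.5,15)]],(0,0,255))
poly([[-19+5*np.cos(b),-192+5*np.sin(b),65] for b in a],(0,0,255))
poly([[24*np.cos(b),24*np.sin(b),35] for b in a],(0,255,0))
poly([[14*np.cos(b),14*np.sin(b),107] for b in a],(255,0,255))
l=x[3];poly([[85*np.cos(l)+7*np.cos(b),85*np.sin(l)+7*np.sin(b),123] for b in a],(255,255,0))
A=big[60*S//4:160*S,200*S:300*S][-560:];B=big[225*S:285*S,200*S:300*S]
A=big[10*S:150*S,205*S:295*S];
out=np.zeros((560,800,3),np.uint8);out[:,:360]=A;out[:240,380:780]=B;cv2.imwrite('pics/ov.png',out)
g=cv2.cvtColor(im,cv2.COLOR_BGR2HSV);m=((g[...,1]<45)&(g[...,2]>185)).astype(np.uint8);m[:238]=0;m[275:]=0;m[:,:215]=0;m[:,295:]=0
n,lab,st,ce=cv2.connectedComponentsWithStats(m);k=1+np.argmax(st[1:,4]);print(st[k],ce[k],proj([W([8,-192,35])],'wrist'))
```

```text
[226 252  61  19 959] [259.42127216 260.53076121] [[255.94128097 260.6992019 ]]
```

View pics/ov.png

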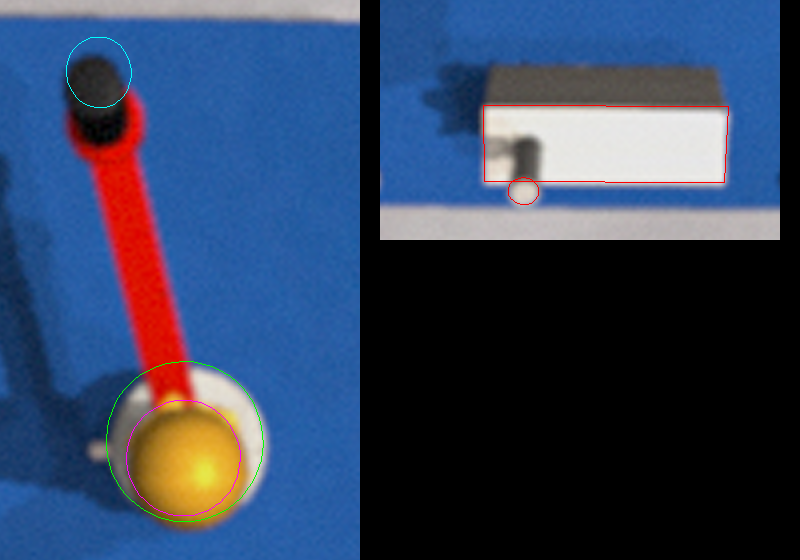

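Run:
```python
from h import *
plan(np.array([.514,-.3266,.36]),R.from_euler('xyz',[np.pi,0,-.165]))
```

```text
trans first (rows of .04):  [-9.12 -1.01  2.25]  twist: [ 3.36 -4.44 18.72]  trans after rot: [3.17 8.59 2.32]
```

{"op": "play_rows", "data": {
  "translation": [
    [-0.95,-0.1,0],
    [-0.95,-0.1,0],
    [-0.95,-0.1,0],
    [-0.95,-0.1,0],
    [-0.95,-0.1,0],
    [-0.95,-0.1,0],
    [-0.95,-0.1,0],
    [-0.95,-0.1,0]
  ],
  "twist": [
    [0,0,0],
    [0,0,0],
    [0,0,0],
    [0,0,0],
    [0,0,0],
    [0,0,0],
    [0,0,0],
    [0,0,0]
  ],
  "gripper": [1,1,1,1,1,1,1,1]
}}

```text
time: 5.45
tool_pos: [0.4697, -0.2735, 0.4427]
ee_rot: [2.665, 0.016, 1.744]
wrist_force: [0.8, -0.0, 0.3]
width: 0.0938
finger_force: 0.0
```

{"op": "play_rows", "data": {
  "translation": [
    [-0.76,-0.1,0.5],
    [-0.76,-0.1,0.8],
    [0,0,0.9],
    [0,0,0],
    [0,0,0],
    [0,0,0],
    [0,0,0],
    [0,0,0]
  ],
  "twist": [
    [0,0,0],
    [0,0,0],
    [0.18,-0.24,1],
    [0.18,-0.24,1],
    [0.18,-0.24,1],
    [0.18,-0.24,1],
    [0.18,-0.24,1],
    [0.18,-0.24,1]
  ],
  "gripper": [1,1,1,1,1,1,1,1]
}}

```text
time: 6.25
tool_pos: [0.5134, -0.3272, 0.3616]
ee_rot: [2.802, -0.095, 1.133]
wrist_force: [-0.7, -1.0, -0.2]
width: 0.0941
finger_force: 0.0
```

{"op": "play_rows", "data": {
  "translation": [
    [0,0,0],
    [0,0,0],
    [0,0,0],
    [0,0,0],
    [0,0,0],
    [0,0,0],
    [0,0,0],
    [0,0,0]
  ],
  "twist": [
    [0.18,-0.24,1],
    [0.18,-0.24,1],
    [0.18,-0.24,1],
    [0.18,-0.24,1],
    [0.18,-0.24,1],
    [0.18,-0.24,1],
    [0.18,-0.24,1],
    [0.18,-0.24,1]
  ],
  "gripper": [1,1,1,1,1,1,1,1]
}}

```text
time: 7.05
tool_pos: [0.5135, -0.3271, 0.3616]
ee_rot: [3.033, -0.084, 0.307]
wrist_force: [0.6, 0.0, 0.0]
width: 0.0942
finger_force: 0.0
```

{"op": "play_rows", "data": {
  "translation": [
    [0,0,0],
    [0,0,0],
    [0,0,0],
    [0,0,0],
    [0,0,0],
    [0,0,0]
  ],
  "twist": [
    [0.18,-0.24,1],
    [0.18,-0.24,1],
    [0.18,-0.24,1],
    [0.18,-0.24,1],
    [0.1,-0.1,0.72],
    [0,0,0]
  ],
  "gripper": [1,1,1,1,1,1]
}}

```text
time: 7.65
tool_pos: [0.5136, -0.3273, 0.3614]
ee_rot: [3.136, -0.004, -0.166]
wrist_force: [-0.8, -0.3, 0.3]
width: 0.094
finger_force: 0.0
```

Run:
```python
from h import *
o=robot.get_obs();print({k:np.round(o[k],3) for k in ['time','joint_positions','tool_pos','ee_rot','wrist_force']})
im=snap('wrist','w2')
for n in ['spanner','handle_end']:
    print(n,[(np.round(d['centre'],3).tolist(),round(d['score'],2)) for d in robot.spot_point(n,'wrist')[:2]])
print(proj([[.598,-.3405,.04],[.4085,-.309,.042],[.514,-.3266,.042]],'wrist'))
# green handle: pixels -> plane z=.042
hsv=cv2.cvtColor(im,cv2.COLOR_RGB2HSV);m=((hsv[...,0]>45)&(hsv[...,0]<80)&(hsv[...,1]>120)&(hsv[...,2]>70)).astype(np.uint8)
n,lab,st,ce=cv2.connectedComponentsWithStats(m);k=1+np.argmax(st[1:,4]);print(st[k])
v,u=np.nonzero(lab==k);md=robot.camera_model('wrist');K=np.array(md['camera_matrix'])
un=cv2.undistortPoints(np.stack([u,v],1).astype(float).reshape(-1,1,2),K,np.array([md['k1'],0,0,0.])).reshape(-1,2)
Rc=cv2.Rodrigues(np.array(md['rvec'],float))[0];c=-Rc.T@np.array(md['tvec'])
d=np.c_[un,np.ones(len(un))]@Rc;P=c+d*((.042-c[2])/d[:,2])[:,None]
r=cv2.minAreaRect((P[:,:2]*1000).astype(np.float32));print(r)
vx,vy,x0,y0=cv2.fitLine((P[:,:2]).astype(np.float32),cv2.DIST_L2,0,.01,.01).ravel();print(vx,vy,x0,y0,np.arctan(vy/vx))
plan(np.array([.514,-.3266,.36]),R.from_euler('xyz',[np.pi,0,-.165]))
```

```text
{'time': np.float64(7.65), 'joint_positions': array([-0.66 ,  0.228,  1.296, -0.003,  1.612,  1.077]), 'tool_pos': array([ 0.514, -0.327,  0.361]), 'ee_rot': array([ 3.136, -0.004, -0.166]), 'wrist_force': array([-0.796, -0.313,  0.288])}
spanner [([0.6, -0.34, 0.032], 0.63), ([0.592, -0.337, -0.002], 0.22)]
handle_end [([0.406, -0.309, 0.032], 0.78), ([0.495, -0.43, 0.002], 0.25)]
[[251.49370546  99.98839346]
 [251.7613623  274.12148783]
 [251.67448684 183.91565069]]
[241 234  19  54 799]
((425.05682373046875, -309.6159362792969), (20.148181915283203, 66.89713287353516), 79.91748046875)
0.9834534 -0.18116133 0.42551273 -0.3089545 -0.1821672
trans first (rows of .04):  [ 0.01 -0.01  0.04]  twist: [ 0.06 -0.05  0.  ]  trans after rot: [ 0.01 -0.01  0.04]
```

View pics/w2.png

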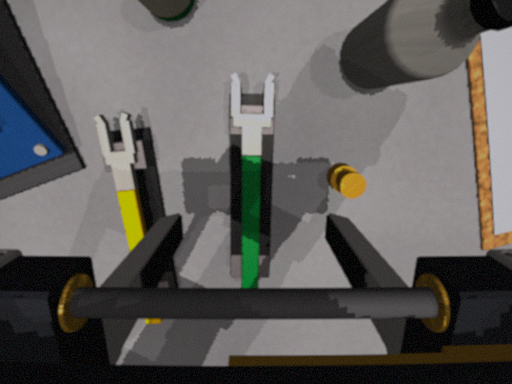

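The spanner lies at column 252 with its jaw at (253,100), as predicted, and the path down is clear. Now I'll descend and grip it.

{"op": "play_rows", "data": {
  "translation": [
    [0,0,0.8],
    [0,0,0.8],
    [0,0,0.8],
    [0,0,0.6],
    [0,0,0.3],
    [0,0,0.2],
    [0,0,0],
    [0,0,0]
  ],
  "twist": [
    [0.06,-0.05,0.12],
    [0,0,0],
    [0,0,0],
    [0,0,0],
    [0,0,0],
    [0,0,0],
    [0,0,0],
    [0,0,0]
  ],
  "gripper": [1,1,1,1,1,1,-1,-1]
}}

```text
time: 8.6
tool_pos: [0.5138, -0.3275, 0.2234]
ee_rot: [3.141, -0.002, -0.178]
wrist_force: [-0.2, -0.1, 0.3]
width: 0.0811
finger_force: 0.0
```

{"op": "play_rows", "data": {
  "translation": [
    [0,0,0],
    [0,0,0],
    [0,0,0],
    [0,0,0],
    [0,0,0],
    [0,0,0],
    [0,0,0],
    [0,0,0]
  ],
  "twist": [
    [0,0,0],
    [0,0,0],
    [0,0,0],
    [0,0,0],
    [0,0,0],
    [0,0,0],
    [0,0,0],
    [0,0,0]
  ],
  "gripper": [-1,-1,-1,-1,-1,-1,-1,-1]
}}

```text
time: 9.4
tool_pos: [0.5134, -0.327, 0.2218]
ee_rot: [-3.141, 0.001, -0.178]
wrist_force: [-0.6, 1.0, 0.1]
width: 0.0195
finger_force: 30.0
```

{"op": "play_rows", "data": {
  "translation": [
    [0,0,-0.3],
    [0,0,-0.7],
    [0,0,-0.9],
    [0,0,-0.9],
    [0,0,-0.9],
    [0,0,-0.9],
    [0,0,-0.9],
    [0,0,-0.5]
  ],
  "twist": [
    [0,0,0],
    [0,0,0],
    [0,0,0],
    [0,0,0],
    [0,0,-0.5],
    [0,0,-1],
    [0,0,-1],
    [0,0,-1]
  ],
  "gripper": [-1,-1,-1,-1,-1,-1,-1,-1]
}}

```text
time: 10.2
tool_pos: [0.5131, -0.3269, 0.4665]
ee_rot: [3.138, -0.003, 0.176]
wrist_force: [0.9, 0.3, -2.6]
width: 0.0194
finger_force: 30.0
```

{"op": "play_rows", "data": {
  "translation": [
    [0,0,0],
    [0,0,0],
    [0,0,0],
    [0,0,0],
    [0,0,0],
    [0,0,0],
    [0,0,0],
    [0,0,0]
  ],
  "twist": [
    [0,0,-1],
    [0,0,-1],
    [0,0,-1],
    [0,0,-1],
    [0,0,-1],
    [0,0,-1],
    [0,0,-1],
    [0,0,-1]
  ],
  "gripper": [-1,-1,-1,-1,-1,-1,-1,-1]
}}

```text
time: 11.0
tool_pos: [0.5133, -0.3271, 0.4621]
ee_rot: [-3.141, 0.0, 0.976]
wrist_force: [-0.0, -1.2, -2.0]
width: 0.0196
finger_force: 30.0
```

{"op": "play_rows", "data": {
  "translation": [
    [0,0,0],
    [0,0,0],
    [0,0,0],
    [0,0,0],
    [0,0,0],
    [0,0,0],
    [0,0,0],
    [0,0,0]
  ],
  "twist": [
    [0,0,-1],
    [0,0,-1],
    [0,0,-1],
    [0,0,-1],
    [0,0,-1],
    [0,0,-1],
    [0,0,-1],
    [0,0,-1]
  ],
  "gripper": [-1,-1,-1,-1,-1,-1,-1,-1]
}}

```text
time: 11.8
tool_pos: [0.5133, -0.3271, 0.462]
ee_rot: [-3.141, -0.001, 1.776]
wrist_force: [-0.0, -0.3, -2.8]
width: 0.0199
finger_force: 30.0
```

Run:
```python
from h import *
o=robot.get_obs();print({k:np.round(o[k],3) for k in ['time','joint_positions','tool_pos','ee_rot','wrist_force','width']})
im=snap('wrist','w3')
p,Rt=pose()
for n in ['spanner','spanner','handle_end']:
    print(n,[(np.round(Rt.inv().apply(d['centre']-p),4).tolist(),round(d['score'],2)) for d in robot.spot_point(n,'wrist')[:2]])
# outline of the jaws, top face z=10 (tool z .1818)
T=lambda q:p+Rt.apply(q)
zt=.1818
big=cv2.resize(cv2.cvtColor(im,cv2.COLOR_RGB2BGR),None,fx=5,fy=5,interpolation=cv2.INTER_CUBIC)
for pts,c in [([[.024,.0215],[.024,-.0215],[-.013,-.0215],[-.013,.0215]],(0,0,255)),([[.024,.0115],[.024,-.0115],[-.013,-.0115],[-.013,.0115]],(255,0,255)),([[-.055,.01],[-.055,-.01],[-.085,-.01],[-.085,.01]],(0,255,255))]:
    z=zt if c!=(0,255,255) else .1798
    q=proj([T([.085+a,b,z]) for a,b in pts],'wrist');cv2.polylines(big,[np.int32((q+.5)*5).reshape(-1,1,2)],True,c,1)
cv2.imwrite('pics/ov2.png',big[40*5:160*5,180*5:320*5])
```

```text
{'time': np.float64(11.8), 'joint_positions': array([-0.66 ,  0.217,  1.111, -0.   ,  1.815, -0.866]), 'tool_pos': array([ 0.513, -0.327,  0.462]), 'ee_rot': array([-3.141e+00, -1.000e-03,  1.776e+00]), 'wrist_force': array([-0.007, -0.267, -2.767]), 'width': np.float64(0.02)}
spanner []
spanner []
handle_end [([-0.1071, -0.0021, 0.1916], 0.71)]
```

View pics/ov2.png

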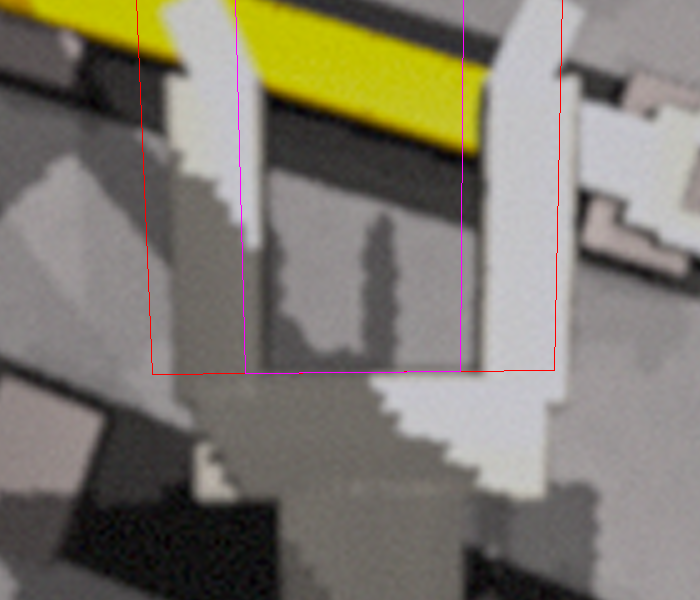

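Jaws seen in hand: the throat is at the expected row (372), but the gap centre is 20 px (4 px unscaled) to the right. So the spanner sits about 2 mm to +y and turned about 0.022 rad in the tool. I'll plan with that correction.

```bash
cat >> h.py <<'E'
ST=[.6248,.1200,.169]
def goal(yoff,h,th=.055,xoff=0,S=(.085,.0022,.1918,.022)):
    Rd,t=deckT(ST)
    ex=Rd@np.array([-np.sin(th),np.cos(th),0]);ez=Rd[:,2]
    Rs=np.stack([ex,np.cross(ez,ex),ez],1)
    o=t+Rd@np.array([xoff,0,.035+h])+ex*yoff
    c,s=np.cos(S[3]),np.sin(S[3])
    Rst=np.stack([[c,s,0],[s,-c,0],[0,0,-1]],1) # spanner axes in tool
    Rt=Rs@Rst.T
    return o-Rt@np.array(S[:3]),R.from_matrix(Rt)
E
python3 - <<'E'
from h import *
plan(*goal(-.065,.06))
E
```

```text
trans first (rows of .04):  [6.75 1.75 3.2 ]  twist: [-4.71 -0.26 -0.46]  trans after rot: [6.79 0.45 3.55]
```

{"op": "play_rows", "data": {
  "translation": [
    [0,0,0],
    [0,0,0],
    [0,0,0],
    [0,0,0],
    [0,0,0],
    [0.4,0,0],
    [0.8,0,0],
    [0.8,0,0]
  ],
  "twist": [
    [-0.94,-0.05,-0.09],
    [-0.94,-0.05,-0.09],
    [-0.94,-0.05,-0.09],
    [-0.94,-0.05,-0.09],
    [-0.94,-0.05,-0.09],
    [0,0,0],
    [0,0,0],
    [0,0,0]
  ],
  "gripper": [-1,-1,-1,-1,-1,-1,-1,-1]
}}

```text
time: 12.8
tool_pos: [0.4939, -0.2492, 0.4586]
ee_rot: [2.674, 0.032, 1.807]
wrist_force: [-0.2, 0.3, -2.0]
width: 0.0198
finger_force: 30.0
```

{"op": "play_rows", "data": {
  "translation": [
    [0.8,0.1,0],
    [0.8,0.1,0],
    [0.8,0.1,0],
    [0.8,0.1,0],
    [0.8,0,0],
    [0.5,0,0.4],
    [0.2,0,0.8],
    [0,0,0.8]
  ],
  "twist": [
    [0,0,0],
    [0,0,0],
    [0,0,0],
    [0,0,0],
    [0,0,0],
    [0,0,0],
    [0,0,0],
    [0,0,0]
  ],
  "gripper": [-1,-1,-1,-1,-1,-1,-1,-1]
}}

```text
time: 13.6
tool_pos: [0.4992, -0.0556, 0.3892]
ee_rot: [2.671, 0.035, 1.81]
wrist_force: [0.0, -0.2, -3.3]
width: 0.0199
finger_force: 30.0
```

{"op": "play_rows", "data": {
  "translation": [
    [0,0,0.8],
    [0,0,0.5],
    [0,0,0.2],
    [0,0,0],
    [0,0,0]
  ],
  "twist": [
    [0,0,0],
    [0,0,0],
    [0,0,0],
    [0,0,0],
    [0,0,0]
  ],
  "gripper": [-1,-1,-1,-1,-1]
}}

```text
time: 14.1
tool_pos: [0.5265, -0.0527, 0.3365]
ee_rot: [2.671, 0.035, 1.809]
wrist_force: [0.1, -0.8, -2.1]
width: 0.0195
finger_force: 30.0
```

Run:
```python
from h import *
o=robot.get_obs();print({k:np.round(o[k],3) for k in ['time','joint_positions','tool_pos','ee_rot','wrist_force','width']})
plan(*goal(-.065,.06)); plan(*goal(-.065,.006))
im=snap('wrist','w4')
p,Rt=pose();T=lambda q:p+Rt.apply(q)
c,s=np.cos(.022),np.sin(.022)
big=cv2.resize(cv2.cvtColor(im,cv2.COLOR_RGB2BGR),None,fx=4,fy=4,interpolation=cv2.INTER_CUBIC)
def dr(q,col):cv2.polylines(big,[np.int32((proj(q,'wrist')+.5)*4).reshape(-1,1,2)],True,col,1)
for w in (.0215,.0115):
    dr([T([.085+a*c-b*s,.0022+a*s+b*c,.1818]) for a,b in [(.024,w),(.024,-w),(-.013,-w),(-.013,w)]],(0,0,255))
Rd,t=deckT(ST);a=np.linspace(0,6.28,60)
for r,z,col in [(24,35,(0,255,0)),(14,107,(255,0,255)),(30,35,(0,255,255))]:
    dr([Rd@np.array([r*np.cos(b),r*np.sin(b),z])/1000+t for b in a],col)
cv2.imwrite('pics/ov3.png',big[0:150*4,160*4:360*4])
```

```text
{'time': np.float64(14.1), 'joint_positions': array([-0.262, -0.075,  1.703,  0.216,  1.09 , -0.567]), 'tool_pos': array([ 0.526, -0.053,  0.336]), 'ee_rot': array([2.671, 0.035, 1.809]), 'wrist_force': array([ 0.059, -0.82 , -2.106]), 'width': np.float64(0.02)}
trans first (rows of .04):  [0.09 0.04 0.08]  twist: [ 0.01 -0.    0.  ]  trans after rot: [0.09 0.04 0.08]
trans first (rows of .04):  [0.09 0.04 1.43]  twist: [ 0.01 -0.    0.  ]  trans after rot: [0.09 0.04 1.43]
```

View pics/ov3.png

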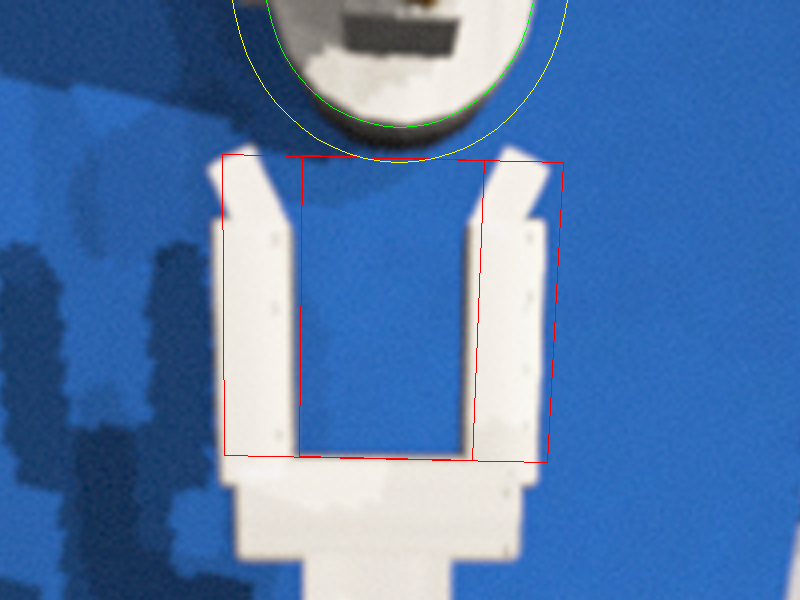

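The jaws are short of the collar at (401,127) and roughly on line. The flats' end face at (400,35) suggests a rod angle of about 0.035, and the spanner's in-hand turn is near 0. I'll correct both and lower.

Run:
```python
from h import *
S=(.085,.0011,.1918,.005)
plan(*goal(-.062,.006,.035,.0003,S)); plan(*goal(0,.006,.035,.0003,S))
```

```text
trans first (rows of .04):  [ 0.17 -0.04  1.45]  twist: [0.02 0.   0.38]  trans after rot: [ 0.17 -0.04  1.45]
trans first (rows of .04):  [1.72 0.03 1.45]  twist: [0.02 0.   0.38]  trans after rot: [ 1.72 -0.04  1.45]
```

{"op": "play_rows", "data": {
  "translation": [
    [0.1,-0.04,0.3],
    [0.07,0,0.5],
    [0,0,0.4],
    [0,0,0.25],
    [0,0,0],
    [0,0,0]
  ],
  "twist": [
    [0,0,0.38],
    [0,0,0],
    [0,0,0],
    [0,0,0],
    [0,0,0],
    [0,0,0]
  ],
  "gripper": [-1,-1,-1,-1,-1,-1]
}}

```text
time: 14.75
tool_pos: [0.5496, -0.042, 0.2837]
ee_rot: [2.67, 0.018, 1.775]
wrist_force: [0.4, 0.2, -2.4]
width: 0.0198
finger_force: 30.0
```

Run:
```python
from h import *
o=robot.get_obs();print({k:np.round(o[k],3) for k in ['time','joint_positions','tool_pos','ee_rot','wrist_force','width']})
S=(.085,.0011,.1918,.005)
plan(*goal(0,.006,.035,.0003,S))
a=robot.snapshot('wrist');snap('side','s2');b=cv2.imread('pics/s2.png')
p=proj([deckT(ST)[1]],'side')[0];print(p)
A=cv2.resize(a[0:140,180:330,::-1],None,fx=4,fy=4,interpolation=cv2.INTER_CUBIC)
B=cv2.resize(b[100:240,215:265],None,fx=4,fy=4,interpolation=cv2.INTER_CUBIC)
cv2.imwrite('pics/ov4.png',np.hstack([A,B]))
```

```text
{'time': np.float64(14.75), 'joint_positions': array([-0.228,  0.012,  1.727,  0.215,  0.974, -0.519]), 'tool_pos': array([ 0.55 , -0.042,  0.284]), 'ee_rot': array([2.67 , 0.018, 1.775]), 'wrist_force': array([ 0.395,  0.206, -2.409]), 'width': np.float64(0.02)}
trans first (rows of .04):  [ 1.55  0.02 -0.02]  twist: [ 0.   -0.01 -0.  ]  trans after rot: [ 1.55  0.02 -0.02]
[249.42106916 158.05971902]
```

View pics/ov4.png

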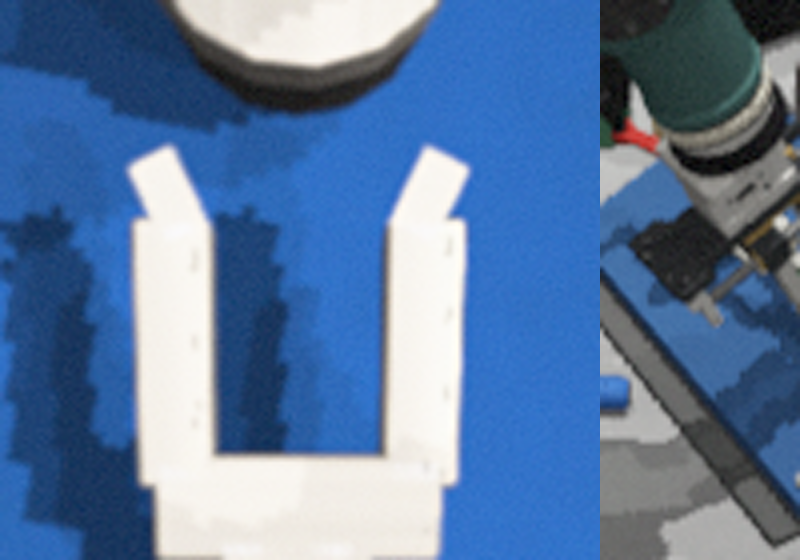

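Jaw centre (column 299) and collar centre (about 302) agree to within 1 mm, so I'll slide on.

{"op": "play_rows", "data": {
  "translation": [
    [0.2,0.02,0],
    [0.25,0,0],
    [0.25,0,0],
    [0.2,0,0],
    [0.15,0,0],
    [0,0,0]
  ],
  "twist": [
    [0,0,0],
    [0,0,0],
    [0,0,0],
    [0,0,0],
    [0,0,0],
    [0,0,0]
  ],
  "gripper": [-1,-1,-1,-1,-1,-1]
}}

```text
time: 15.45
tool_pos: [0.5413, 0.0006, 0.2822]
ee_rot: [2.672, 0.017, 1.777]
wrist_force: [-0.3, -0.3, -1.6]
width: 0.0196
finger_force: 30.0
```

Still no contact force, so I'll slide the rest of the way.

{"op": "play_rows", "data": {
  "translation": [
    [0.15,0,0],
    [0.15,0,0],
    [0.12,0,0],
    [0.08,0,0],
    [0,0,0]
  ],
  "twist": [
    [0,0,0],
    [0,0,0],
    [0,0,0],
    [0,0,0],
    [0,0,0]
  ],
  "gripper": [-1,-1,-1,-1,-1]
}}

```text
time: 15.95
tool_pos: [0.5375, 0.0192, 0.282]
ee_rot: [2.671, 0.018, 1.776]
wrist_force: [0.5, 0.3, -2.8]
width: 0.0197
finger_force: 30.0
```

Run:
```python
from h import *
S=(.085,.0011,.1918,.005)
o=robot.get_obs();print(np.round(o['wrist_force'],1))
plan(*goal(0,.0,.035,.0003,S))
a=snap('wrist','w5')
A=cv2.resize(a[0:150,170:340,::-1],None,fx=4,fy=4,interpolation=cv2.INTER_CUBIC)
cv2.imwrite('pics/ov5.png',A)
```

```text
[ 0.5  0.3 -2.8]
trans first (rows of .04):  [-0.01  0.01  0.11]  twist: [-0.01 -0.01  0.  ]  trans after rot: [-0.01  0.01  0.11]
```

View pics/ov5.png

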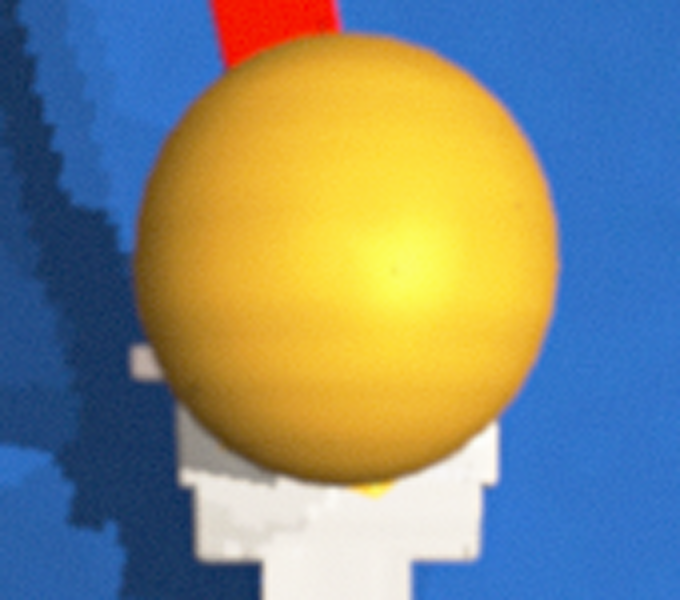

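The jaws have straddled the rod under the ball without force. I'll lower onto the collar.

{"op": "play_rows", "data": {
  "translation": [
    [0,0,0.05],
    [0,0,0.05],
    [0,0,0.03],
    [0,0,0]
  ],
  "twist": [
    [0,0,0],
    [0,0,0],
    [0,0,0],
    [0,0,0]
  ],
  "gripper": [-1,-1,-1,-1]
}}

```text
time: 16.4
tool_pos: [0.5395, 0.0194, 0.2785]
ee_rot: [2.672, 0.017, 1.776]
wrist_force: [-7.6, -1.0, 5.4]
width: 0.0196
finger_force: 30.0
```

{"op": "play_rows", "data": {
  "translation": [
    [0.05,0,0.02],
    [0,0,0]
  ],
  "twist": [
    [0,0,0],
    [0,0,0]
  ],
  "gripper": [-1,-1]
}}

```text
time: 16.6
tool_pos: [0.5394, 0.0202, 0.2785]
ee_rot: [2.672, 0.021, 1.775]
wrist_force: [-11.4, -5.4, 8.4]
width: 0.0197
finger_force: 30.0
```

Contact is felt on the collar and at the throat, so I'll release and back off along the tool.

{"op": "play_rows", "data": {
  "translation": [
    [-0.02,0,-0.02],
    [0,0,0],
    [0,0,0],
    [0,0,0],
    [0,0,-0.3],
    [0,0,-0.7],
    [0,0,-0.9],
    [0,0,-0.9]
  ],
  "twist": [
    [0,0,0],
    [0,0,0],
    [0,0,0],
    [0,0,0],
    [0,0,0],
    [0,0,0],
    [0,0,0],
    [0,0,0]
  ],
  "gripper": [0.3,0.3,0.3,0.3,0.3,0.3,0.3,0.3]
}}

```text
time: 17.4
tool_pos: [0.4887, 0.012, 0.3784]
ee_rot: [2.672, 0.017, 1.776]
wrist_force: [1.3, -0.2, -0.1]
width: 0.0608
finger_force: 0.0
```

Run:
```python
from h import *
Rd,t=deckT(ST)
im=snap('wrist','w6')
for n in ['spanner','handle_end','lever_pin','rod_mark','flats','rest_pad','stop_pin']:
  for cam in ['wrist','top','side']:
    if n=='spanner' and cam!='wrist': robot.snapshot(cam)
    print(n,cam,[(np.round(1000*(Rd.T@(np.array(d['centre'])-t))).tolist(),round(d['score'],2)) for d in robot.spot_point(n,cam)[:1]])
```

```text
spanner wrist []
spanner top [([5.0, 1.0, 33.0], 0.72)]
spanner side []
handle_end wrist [([6.0, -190.0, 38.0], 0.95)]
handle_end top [([3.0, -192.0, 35.0], 0.82)]
handle_end side [([8.0, -192.0, 41.0], 0.61)]
lever_pin wrist []
lever_pin top [([-25.0, 84.0, 108.0], 0.52)]
lever_pin side []
rod_mark wrist [([-28.0, -0.0, 29.0], 0.68)]
rod_mark top [([-34.0, 2.0, 30.0], 0.7)]
rod_mark side [([-31.0, -3.0, 31.0], 0.56)]
flats wrist []
flats top [([1.0, 2.0, 36.0], 0.59)]
flats side [([1.0, 1.0, 34.0], 0.66)]
rest_pad wrist [([5.0, -192.0, 35.0], 0.7)]
rest_pad top [([-16.0, 297.0, -76.0], 0.43)]
rest_pad side [([8.0, -188.0, 35.0], 0.75)]
stop_pin wrist [([-13.0, -194.0, 67.0], 0.59)]
stop_pin top [([-20.0, -191.0, 64.0], 0.82)]
stop_pin side [([-19.0, -192.0, 65.0], 0.66)]
```

View pics/w6.png

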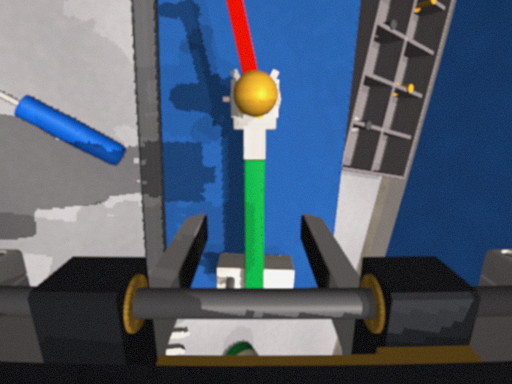

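The spanner is home: the green handle lies over the pad at (255,270) and its origin is within a few mm. Next I'll cage the lever pin with the fingers.

```bash
cat >> h.py <<'E'
def lev(a,ztip,r=.085):
    Rd,t=deckT(ST);xt=Rd@np.array([np.cos(a),np.sin(a),0]);zt=-Rd[:,2]
    return t+Rd@np.array([r*np.cos(a),r*np.sin(a),ztip+.199]),R.from_matrix(np.stack([xt,np.cross(zt,xt),zt],1))
E
python3 - <<'E'
from h import *
p,Rt=pose();Rd,t=deckT(ST);print(Rd.T@(p-t)-[0,0,.199])
plan(*lev(1.79,.16));plan(*lev(1.79,.094))
E
```

```text
[ 0.00220329 -0.08373362  0.13896062]
trans first (rows of .04):  [ 4.19 -0.35 -0.52]  twist: [-0.01 -0.01 -1.8 ]  trans after rot: [ 4.18  0.4  -0.53]
trans first (rows of .04):  [ 4.18 -0.35  1.13]  twist: [-0.01 -0.01 -1.8 ]  trans after rot: [4.18 0.4  1.12]
```

{"op": "play_rows", "data": {
  "translation": [
    [0,0,-0.5],
    [0.2,0,-0.5],
    [0.8,0,0],
    [0.8,-0.15,0],
    [0.8,-0.2,0],
    [0.8,0,0],
    [0.7,0,0],
    [0.1,0,0.3]
  ],
  "twist": [
    [0,0,0],
    [0,0,0],
    [0,0,0],
    [0,0,0],
    [0,0,0],
    [0,0,0],
    [0,0,-0.9],
    [0,0,-0.9]
  ],
  "gripper": [0,0,0,0,0,0,0,0]
}}

```text
time: 19.4
tool_pos: [0.4296, 0.174, 0.3946]
ee_rot: [2.677, 0.099, 1.944]
wrist_force: [-0.0, -0.2, -0.4]
width: 0.0471
finger_force: 0.0
```

{"op": "play_rows", "data": {
  "translation": [
    [0,0,0],
    [0,0,0]
  ],
  "twist": [
    [0,0,0],
    [0,0,0]
  ],
  "gripper": [0,0]
}}

```text
time: 19.6
tool_pos: [0.4303, 0.1715, 0.3925]
ee_rot: [2.682, 0.097, 1.935]
wrist_force: [-0.1, 0.2, 0.1]
width: 0.0469
finger_force: 0.0
```

Run:
```python
from h import *
print(np.round(robot.get_obs()['joint_positions'],2),robot.get_obs()['width'])
im=snap('wrist','w7');Rd,t=deckT(ST)
for n in ['lever_pin','lever_pin']:
    for d in robot.spot_point(n,'wrist')[:2]:
        q=1000*(Rd.T@(np.array(d['centre'])-t));print(n,np.round(q),d['score'],np.arctan2(q[1],q[0]))
plan(*lev(1.79,.16));plan(*lev(1.79,.094))
big=cv2.resize(im[:,:,::-1],None,fx=1.5,fy=1.5);a=np.linspace(0,6.28,40)
for z,c in[(123,(255,255,0)),(87,(0,255,0))]:
    q=proj([Rd@np.array([85*np.cos(1.79)+7*np.cos(b),85*np.sin(1.79)+7*np.sin(b),z])/1000+t for b in a],'wrist')
    cv2.polylines(big,[np.int32(q*1.5).reshape(-1,1,2)],True,c,1)
cv2.imwrite('pics/ov7.png',big)
```

```text
[ 0.27 -0.26  1.75 -0.05  1.19 -0.11] 0.04690456300791355
lever_pin [-27.  85. 110.] 0.8 1.8772470253737066
lever_pin [-36.   3. -67.] 0.58 3.0718650508503926
lever_pin [-27.  85. 110.] 0.8 1.8772470253737066
lever_pin [-36.   3. -67.] 0.58 3.0718650508503926
trans first (rows of .04):  [ 0.   -0.    0.19]  twist: [-0.   -0.01 -0.02]  trans after rot: [ 0.   -0.    0.19]
trans first (rows of .04):  [ 0.   -0.    1.84]  twist: [-0.   -0.01 -0.02]  trans after rot: [ 0.   -0.    1.84]
```

View pics/ov7.png

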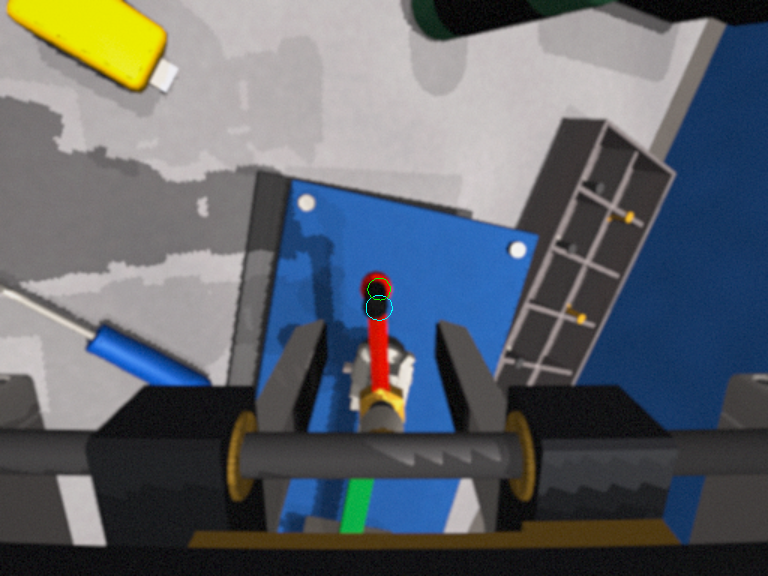

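The pin at (377,298) is centred between the fingers (325 to 437), so I'll descend and cage it.

{"op": "play_rows", "data": {
  "translation": [
    [0,0,0.4],
    [0,0,0.6],
    [0,0,0.5],
    [0,0,0.3],
    [0,0,0],
    [0,0,0],
    [0,0,0]
  ],
  "twist": [
    [0,0,0],
    [0,0,0],
    [0,0,0],
    [0,0,0],
    [0,0,0],
    [0,0,0],
    [0,0,0]
  ],
  "gripper": [0,0,0,0,-0.3,-0.52,-0.52]
}}

```text
time: 20.45
tool_pos: [0.4627, 0.177, 0.33]
ee_rot: [2.678, 0.098, 1.936]
wrist_force: [-0.1, -0.5, -0.3]
width: 0.0267
finger_force: 0.0
```

{"op": "play_rows", "data": {
  "translation": [
    [0,0.085,0],
    [-0.004,0.127,0],
    [-0.004,0.127,0],
    [-0.004,0.127,0],
    [-0.004,0.127,0],
    [-0.004,0.127,0],
    [-0.004,0.127,0],
    [0,0,0]
  ],
  "twist": [
    [0,0,0.4],
    [0,0,0.6],
    [0,0,0.6],
    [0,0,0.6],
    [0,0,0.6],
    [0,0,0.6],
    [0,0,0.6],
    [0,0,0]
  ],
  "gripper": [-0.52,-0.52,-0.52,-0.52,-0.52,-0.52,-0.52,-0.52]
}}

```text
time: 21.25
tool_pos: [0.4914, 0.1827, 0.3443]
ee_rot: [2.68, -0.082, 1.579]
wrist_force: [-5.3, 0.1, 1.4]
width: 0.0229
finger_force: 1.8
```

Run:
```python
from h import *
o=robot.get_obs();p,Rt=pose();Rd,t=deckT(ST);q=Rd.T@(p-t)
print(q,np.hypot(*q[:2]),np.arctan2(q[1],q[0]),Rd.T@o['wrist_force'],o['wrist_torque'],o['width'])
x=Rd.T@Rt.apply([1,0,0]);print(np.arctan2(x[1],x[0]))
for cam in ['side','top']:
    robot.snapshot(cam)
    for n in ['rod_mark','handle_end','lever_pin']:
        print(n,cam,[(np.round(1000*(Rd.T@(np.array(d['centre'])-t))).tolist(),round(d['score'],2)) for d in robot.spot_point(n,cam)[:1]])
```

```text
[0.01452359 0.08428625 0.29482577] 0.08552840071880809 1.400159294428087 [-3.99929421  1.00603959  3.62387392] [-0.28010299  0.93346497  0.06823236] 0.022860757062776477
1.3902616432070825
rod_mark side [([-34.0, 6.0, 35.0], 0.8)]
handle_end side [([-3.0, -195.0, 37.0], 0.9)]
lever_pin side [([13.0, 81.0, 109.0], 0.56)]
rod_mark top [([-29.0, 8.0, 27.0], 0.78)]
handle_end top [([-7.0, -195.0, 36.0], 0.75)]
lever_pin top [([-125.0, -585.0, -20.0], 0.67)]
```

The handle has come against the stop pin and the mark has moved about 6 mm, which fits the expected play. I'll continue the swing.

{"op": "play_rows", "data": {
  "translation": [
    [-0.004,0.127,0],
    [-0.004,0.127,0],
    [-0.004,0.127,0],
    [-0.004,0.127,0],
    [0,0,0]
  ],
  "twist": [
    [0,0,0.6],
    [0,0,0.6],
    [0,0,0.6],
    [0,0,0.6],
    [0,0,0]
  ],
  "gripper": [-0.52,-0.52,-0.52,-0.52,-0.52]
}}

```text
time: 22.15
tool_pos: [0.51, 0.18, 0.3526]
ee_rot: [2.708, -0.187, 1.361]
wrist_force: [-3.7, -0.2, -0.0]
width: 0.0231
finger_force: 1.7
```

```bash
cat > chk.py <<'E'
from h import *
o=robot.get_obs();p,Rt=pose();Rd,t=deckT(ST);q=Rd.T@(p-t)
print(q,np.hypot(*q[:2]),np.arctan2(q[1],q[0]),Rd.T@o['wrist_force'],o['width'],o['time'])
x=Rd.T@Rt.apply([1,0,0]);print(np.arctan2(x[1],x[0]))
for cam in ['side','top']:
    snap(cam,'z'+cam)
    for n in ['rod_mark','handle_end','lever_pin','spanner']:
        print(n,cam,[(np.round(1000*(Rd.T@(np.array(d['centre'])-t))).tolist(),round(d['score'],2)) for d in robot.spot_point(n,cam)[:1]])
E
python3 chk.py
```

```text
[0.0341915  0.07841276 0.29413391] 0.08554308240700662 1.1596077398188378 [-3.26550377  0.40761099  1.63497997] 0.023051073422456908 22.15
1.1505811250774856
rod_mark side [([-30.0, 6.0, 33.0], 0.8)]
handle_end side [([-4.0, -194.0, 40.0], 0.78)]
lever_pin side [([32.0, 80.0, 107.0], 0.54)]
spanner side [([0.0, 2.0, 38.0], 0.94)]
rod_mark top [([-34.0, 10.0, 27.0], 0.76)]
handle_end top [([-7.0, -192.0, 35.0], 0.92)]
lever_pin top []
spanner top [([3.0, -3.0, 32.0], 0.72)]
```

Rod mark and handle are now steady, so the rod is held. I'll carry on in the same way.

{"op": "play_rows", "data": {
  "translation": [
    [-0.004,0.127,0],
    [-0.004,0.127,0],
    [-0.004,0.127,0],
    [-0.004,0.127,0],
    [-0.004,0.127,0],
    [-0.004,0.127,0],
    [-0.004,0.127,0],
    [0,0,0]
  ],
  "twist": [
    [0,0,0.6],
    [0,0,0.6],
    [0,0,0.6],
    [0,0,0.6],
    [0,0,0.6],
    [0,0,0.6],
    [0,0,0.6],
    [0,0,0]
  ],
  "gripper": [-0.52,-0.52,-0.52,-0.52,-0.52,-0.52,-0.52,-0.52]
}}

```text
time: 23.45
tool_pos: [0.5388, 0.1635, 0.3656]
ee_rot: [2.815, -0.346, 0.957]
wrist_force: [-3.6, 0.9, 1.1]
width: 0.0226
finger_force: 1.6
```

```bash
python3 chk.py
```

```text
[0.0629427  0.05737532 0.29407217] 0.0851687170339037 0.7391589667445636 [-2.5214924   1.45740566  2.56522221] 0.022604832047786315 23.45
0.7300762338660701
rod_mark side [([-28.0, 3.0, 32.0], 0.97)]
handle_end side [([-4.0, -193.0, 38.0], 0.86)]
lever_pin side [([60.0, 61.0, 108.0], 0.75)]
spanner side [([-1.0, 2.0, 37.0], 0.59)]
rod_mark top [([-28.0, 9.0, 28.0], 0.44)]
handle_end top [([-5.0, -192.0, 34.0], 0.9)]
lever_pin top []
spanner top [([3.0, 2.0, 34.0], 0.59)]
```

{"op": "play_rows", "data": {
  "translation": [
    [-0.004,0.127,0],
    [-0.004,0.127,0],
    [-0.004,0.127,0],
    [-0.004,0.127,0],
    [-0.004,0.127,0],
    [-0.004,0.127,0],
    [-0.004,0.127,0],
    [0,0,0]
  ],
  "twist": [
    [0,0,0.6],
    [0,0,0.6],
    [0,0,0.6],
    [0,0,0.6],
    [0,0,0.6],
    [0,0,0.6],
    [0,0,0.6],
    [0,0,0]
  ],
  "gripper": [-0.52,-0.52,-0.52,-0.52,-0.52,-0.52,-0.52,-0.52]
}}

```text
time: 24.75
tool_pos: [0.5593, 0.136, 0.3735]
ee_rot: [2.989, -0.447, 0.514]
wrist_force: [-2.0, 3.3, 0.6]
width: 0.0226
finger_force: 1.8
```

{"op": "play_rows", "data": {
  "translation": [
    [-0.001,0.064,0],
    [-0.001,0.064,0],
    [0,0,0]
  ],
  "twist": [
    [0,0,0.3],
    [0,0,0.3],
    [0,0,0]
  ],
  "gripper": [-0.52,-0.52,-0.52]
}}

```text
time: 25.05
tool_pos: [0.5613, 0.1315, 0.3742]
ee_rot: [3.018, -0.456, 0.449]
wrist_force: [-1.8, 4.4, 0.3]
width: 0.0228
finger_force: 2.2
```

```bash
python3 chk.py
```

```text
[0.08176401 0.02205536 0.29410956] 0.08468643123496922 0.2634733813633892 [-0.79063394  4.66538846  0.7625176 ] 0.022823124794149705 25.05
0.25047206532850724
rod_mark side [([-32.0, 5.0, 34.0], 0.6)]
handle_end side [([-6.0, -192.0, 36.0], 0.66)]
lever_pin side [([83.0, 28.0, 108.0], 0.71)]
spanner side []
rod_mark top []
handle_end top [([-8.0, -195.0, 37.0], 0.67)]
lever_pin top [([2.0, 1.0, 33.0], 0.19)]
spanner top [([-227.0, -11.0, 31.0], 0.73)]
```

Small steps now, until the force climbs.

{"op": "play_rows", "data": {
  "translation": [
    [-0.001,0.064,0],
    [-0.001,0.064,0],
    [0,0,0]
  ],
  "twist": [
    [0,0,0.3],
    [0,0,0.3],
    [0,0,0]
  ],
  "gripper": [-0.52,-0.52,-0.52]
}}

```text
time: 25.85
tool_pos: [0.5633, 0.1264, 0.3747]
ee_rot: [3.047, -0.462, 0.382]
wrist_force: [-0.6, 3.6, 0.4]
width: 0.0227
finger_force: 2.1
```

{"op": "play_rows", "data": {
  "translation": [
    [-0.001,0.064,0],
    [0,0,0]
  ],
  "twist": [
    [0,0,0.3],
    [0,0,0]
  ],
  "gripper": [-0.52,-0.52]
}}

```text
time: 26.05
tool_pos: [0.5641, 0.1241, 0.3749]
ee_rot: [3.061, -0.465, 0.349]
wrist_force: [-0.2, 4.7, 1.0]
width: 0.0221
finger_force: 2.2
```

{"op": "play_rows", "data": {
  "translation": [
    [-0.001,0.064,0],
    [-0.001,0.05,0],
    [0,0,0]
  ],
  "twist": [
    [0,0,0.3],
    [0,0,0.2],
    [0,0,0]
  ],
  "gripper": [-0.52,-0.52,-0.52]
}}

```text
time: 26.35
tool_pos: [0.5654, 0.1197, 0.3752]
ee_rot: [3.086, -0.468, 0.293]
wrist_force: [-0.2, 4.7, 1.6]
width: 0.0223
finger_force: 2.2
```

```bash
python3 chk.py
```

```text
[0.08404503 0.00971458 0.29411948] 0.0846046111609853 0.11507706761548385 [1.22326326 4.66185948 1.1930319 ] 0.022331965654645066 26.35
0.11096640118922113
rod_mark side [([-31.0, 8.0, 35.0], 0.61)]
handle_end side [([0.0, -193.0, 36.0], 0.83)]
lever_pin side [([88.0, 13.0, 108.0], 0.77)]
spanner side [([2.0, 3.0, 37.0], 0.61)]
rod_mark top []
handle_end top [([-7.0, -194.0, 32.0], 0.72)]
lever_pin top []
spanner top [([3.0, -1.0, 35.0], 0.78)]
```

{"op": "play_rows", "data": {
  "translation": [
    [0,0.043,0],
    [0,0,0]
  ],
  "twist": [
    [0,0,0.2],
    [0,0,0]
  ],
  "gripper": [-0.52,-0.52]
}}

```text
time: 27.05
tool_pos: [0.5657, 0.1182, 0.3753]
ee_rot: [3.098, -0.469, 0.27]
wrist_force: [0.4, 4.6, 2.4]
width: 0.0227
finger_force: 2.3
```

{"op": "play_rows", "data": {
  "translation": [
    [0,0.043,0],
    [0,0,0]
  ],
  "twist": [
    [0,0,0.2],
    [0,0,0]
  ],
  "gripper": [-0.52,-0.52]
}}

```text
time: 27.25
tool_pos: [0.566, 0.1169, 0.3753]
ee_rot: [3.109, -0.47, 0.247]
wrist_force: [-0.4, 6.2, 1.2]
width: 0.0228
finger_force: 3.1
```

{"op": "play_rows", "data": {
  "translation": [
    [0,0.043,0],
    [0,0,0]
  ],
  "twist": [
    [0,0,0.2],
    [0,0,0]
  ],
  "gripper": [-0.52,-0.52]
}}

```text
time: 27.45
tool_pos: [0.5662, 0.1157, 0.3753]
ee_rot: [3.121, -0.47, 0.225]
wrist_force: [-0.1, 8.4, 1.5]
width: 0.0227
finger_force: 4.0
```

{"op": "play_rows", "data": {
  "translation": [
    [0,0.04,0],
    [0,0,0]
  ],
  "twist": [
    [0,0,0],
    [0,0,0]
  ],
  "gripper": [-0.52,-0.52]
}}

```text
time: 27.65
tool_pos: [0.5665, 0.1147, 0.3753]
ee_rot: [3.122, -0.47, 0.225]
wrist_force: [0.5, 10.1, 1.5]
width: 0.0227
finger_force: 4.8
```

```bash
python3 chk.py
```

```text
[0.08436783 0.00457999 0.29408986] 0.08449205224515739 0.0542327661027716 [2.57647295 9.83622198 0.32587267] 0.022736314900284316 27.65
0.04980102710638174
rod_mark side [([-33.0, 6.0, 34.0], 0.62)]
handle_end side [([-2.0, -196.0, 39.0], 0.8)]
lever_pin side [([84.0, 10.0, 110.0], 0.71)]
spanner side [([-1.0, 1.0, 40.0], 0.88)]
rod_mark top []
handle_end top [([-8.0, -193.0, 37.0], 0.84)]
lever_pin top [([-225.0, -12.0, 32.0], 0.63)]
spanner top [([1.0, -1.0, 35.0], 0.79)]
```

The force rose from the thread's 4.7 N to 10 N while the lever barely moved, so it is against the stop. I'll centre the cage, open and retract.

{"op": "play_rows", "data": {
  "translation": [
    [0,-0.08,0],
    [0,-0.08,0],
    [0,0,0],
    [0,0,0],
    [0,0,-0.4],
    [0,0,-0.8],
    [0,0,-0.8],
    [0,0,-0.8]
  ],
  "twist": [
    [0,0,0],
    [0,0,0],
    [0,0,0],
    [0,0,0],
    [0,0,0],
    [0,0,0],
    [0,0,0],
    [0,0,0]
  ],
  "gripper": [-0.5,-0.4,-0.2,-0.1,-0.1,-0.1,-0.1,-0.1]
}}

```text
time: 28.95
tool_pos: [0.5144, 0.1102, 0.477]
ee_rot: [3.116, -0.47, 0.225]
wrist_force: [0.2, 0.1, 0.4]
width: 0.0421
finger_force: 0.0
```

```bash
cat >> chk.py <<'E'
im=snap('wrist','w9')
for n in ['lever_pin','rod_mark','handle_end','flats']:
    print(n,'wrist',[(np.round(1000*(Rd.T@(np.array(d['centre'])-t))).tolist(),round(d['score'],2)) for d in robot.spot_point(n,'wrist')[:1]])
a=cv2.imread('pics/zside.png')
cv2.imwrite('pics/ov9.png',np.hstack([cv2.resize(a[110:235,195:335],None,fx=3,fy=3,interpolation=cv2.INTER_CUBIC),cv2.resize(im[:,:,::-1],(380,375))[:,:]]))
E
python3 chk.py
```

```text
[0.08402848 0.00891181 0.40833792] 0.08449974367728223 0.10566205535664829 [0.34566968 0.06009076 0.22161575] 0.04211092763168624 28.95
0.05020683753734115
rod_mark side [([-20.0, -194.0, 65.0], 0.67)]
handle_end side []
lever_pin side [([84.0, 13.0, 108.0], 0.47)]
spanner side [([1.0, 6.0, 36.0], 0.75)]
rod_mark top []
handle_end top [([-6.0, -194.0, 33.0], 0.8)]
lever_pin top [([82.0, 14.0, 107.0], 0.52)]
spanner top [([1.0, 1.0, 32.0], 0.6)]
lever_pin wrist [([81.0, 14.0, 108.0], 0.67)]
rod_mark wrist [([-30.0, 10.0, 31.0], 0.84)]
handle_end wrist [([-9.0, -192.0, 37.0], 0.74)]
flats wrist [([-2.0, -4.0, 33.0], 0.56)]
```

View pics/ov9.png

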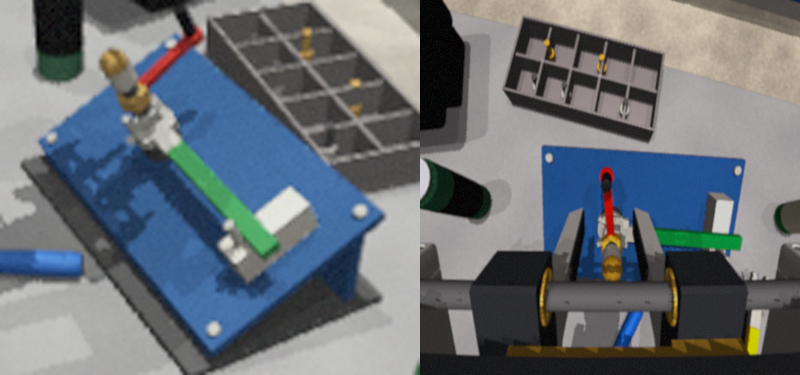

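The pictures agree with the numbers: the spanner is on the flats with its handle against the pin on the pad. The lever points uphill at about 0.155 rad, as expected when tight, and the gripper is clear. I'll hand in.

```bash
python3 -c "
from bench import robot
print(robot.close_job())"
```

```text
the job is handed in; nothing more can be done
None
```

I handed the job in at about 29 s on the robot's clock, and no verdict came back. As measured, the spanner is home on the flats with its handle against the stop pin. The locknut lever is against its stop: the push force rose to 10 N, and I estimate the joint at about 1.6 rad. The rod turned roughly 0.2 rad (11 to 12 degrees), and the arm is clear of everything.

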